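Lift the wash basket off the wash station with the lifting hook

ROBOT

A 6-joint arm with a two-finger parallel gripper is mounted at the origin on the work surface. World frame = base frame: x ahead of the robot, y to its left, z up, the work surface at z = 0. Lengths are in m, angles in rad, forces in N, time in s.
With the tool pointing down it reaches from about 0.35 to 0.775 m from the base axis. Payload 5.5 kg.
Tool frame: the origin (TCP) lies at the very end of the fingers, on their centre line; the grasp point (between the pads) lies 19 mm behind it (grip_point_offset is the distance from the TCP to the grasp point, in m); z points along the fingers, y is the direction in which the jaws open and shut (so a half turn about z gives the same grasp; the last joint's range is limited). The gripper opens to 85 mm and grips with 20 to 120 N. Pads are 22 mm wide; open, the fingers measure 114 mm over their backs; the gripper's body (76 mm by 85 mm) begins 54 mm behind the grasp point. The pads swing forward as they close: fully open they stand 13 mm farther back than shut.
Start: joints at [-1.295, 0.313, 0.046, 1.304, 0, 1.431], TCP at [0.232, -0.526, 0.231] pointing down, gripper open.
Joint ranges: [-2.76, 2.76], [-0.86, 1.69], [-1.03, 1.26], [-2.2, 2.34], [-1.47, 1.5], [-3.14, 3.14]. Speed limits (rad/s): [2.57, 2.57, 3.14, 3.14, 3.14, 3.14].

INTERFACE

Orientations are given as a unit quaternion [w, x, y, z].
In Python, from workcell import * gives the robot as it stands.
- The arm moves only by the shell command python3 -m crank 'ROWS' [OPENING] [FORCE]. ROWS is a JSON object of lists of equal length, an entry for each row: "travel": the shift along the tool's x, y, z in units of 40 mm (1.0 is 40 mm), a list of three; "turn": the turn about the tool's z in rad. In form: {"travel": [[x, y, z], ...], "turn": [turn, ...]}. A call has 1 to 5 rows; each row is the pose to reach, as a shift and turn from the pose commanded when the call began, along the tool's axes at that moment; what a row does not reach only later rows make up. A row lasts 1/12 s, in which the tool goes at most 41.7 mm and 7.16 degrees, less where a joint would pass 70% of its speed; a pose out of reach is approached as far as the arm can. A call with a gripper value outside its range is refused whole. OPENING is the finger opening in mm, from 0 to 85.4, set as the call begins (- or left out, the last holds). The fingers move at their own pace and stop on an object; FORCE is the grip in N (left out, the last holds). Time passes only in rows, so rows that repeat a pose let the fingers close. It gives the time, the measured TCP pose, the force and the opening at its end, in the units of the state.
- get_state(): the state, without advancing time (a new reading comes with each control period).
- read_camera(name): name is "side" or "top"; returns a dict with "image" (420x560x3 uint8, red, green, blue), "K" (3x3 intrinsics, pixels), "R" (3x3) and "t" (3): a world point X has camera coordinates R X + t. Camera axes: x right, y down, z forward; pixel columns grow to the right and rows downward; lengths in m; the calibration is good to about 2 mm. A picture is of the moment at which its call begins. There is no depth.
- hand_in(): hands the job in, once; it reports no verdict.
The state is a dict: "clock": time; "joint_pos": joint angles; "qvel": joint speeds; "tau": joint torques, N m; "tcp_pos": TCP position; "orientation": TCP orientation; "wrist_force": force on the tool from outside, world axes, zero at the start; "ft_torque": the same for the moment, N m; "finger_gap": finger opening in m.
Only numpy, scipy, OpenCV 4.12 (cv2) and the standard library are available. Lean on these libraries where they do the work, as an engineer would, in place of code of your own. Each camera call takes 0.05 s, during which the arm holds its last target. There are 200 camera calls.

TASK

The basket on the wash station is sticky with uncured resin, so keep the robot off it: take the lifting hook from its rest, lift the basket off the station by its bail with the hook, and set it down gently, upright and fully inside the drip tray with the print still in it. Then unhook it and hang the lifting hook back in its rest. Do not tip the basket on the way, and leave the bottle, the jar, the spool and the printed model where they stand.

Things in the scene. Friction and masses are not known exactly. Their poses are not given: they have to be found in the camera images.
- basket: Open steel wash basket with a rigid bail, 250 g. Origin: centre of its underside, z up. Bowl 90 mm across at the foot, 100 mm at the rim, 55 mm tall, 3 mm wall. The bail is a 7 mm round bar arching in its y-z plane from the rim at y = +-48 mm.
- bail (a point): Middle of the bail's top, on the bar's centreline, 112 mm above the basket's origin; axes as the basket's. The top is straight for 32 mm along y, then slopes down.
- print: Small grey L-shaped 3D-printed bracket, 36 x 30 mm, 28 mm tall, lying loose on the basket's 4 mm thick floor. Origin: centre of its underside.
- hook: Lifting hook, 120 g, 140 mm tall, upright in its rest. Origin: its lowest point, on the grip's axis; z up. Black square grip 22 x 22 mm, z = 80 to 140 mm; under it a collar 44 (x) x 56 (y) mm, z = 74 to 80 mm; under that a flat steel hook 14 mm wide (y), x = -21 to 24 mm, its shank on the +x side (x = 16 to 24 mm).
- seat (a point): Where a 7 mm bar's centre lies when seated in the hook: on the grip's axis, 13 mm above the hook's origin, axes as the hook's. The seat is a V, open upward. Its mouth faces -x: a bar along y enters between the V's lip (top 12 mm above the seat, 19 mm to its -x) and the hook's upper arm (underside 45 mm above the seat).
- rest: Fixed hook rest. Origin: centre of its underside on the table. Foot 110 x 100 x 8 mm, two cheeks 85 mm long (x), 10 mm thick, tops at z = 90 mm, a 26 mm slot between them along x. The hook hangs in the slot, collar across the cheeks, its x along the rest's x, origin on the axis at z = 16 mm (x within 6 mm); it lifts straight out. A wall 48 mm tall closes the slot at x = +37 mm.
- stand: Fixed wash station: black base 150 x 150 x 38 mm with a steel turntable, whose top is at z = 45 mm and carries the basket, ringed by six 6 mm pins, 10 mm tall, at 53 mm radius. Origin: centre of its underside on the table, z up.
- tray_in (a point): Centre of the inner floor (5 mm above the table) of the fixed aluminium drip tray, a shallow open box 140 x 140 mm, inside 130 x 130 mm, 5 mm walls, rim 22 mm above the table; x and y along its sides.
- bottle: Loose black resin bottle, 60 mm diameter, 170 mm tall, standing. Origin: centre of its underside. Bystander.
- jar: Loose clear jar with a wooden stick and a steel rod standing in it, 64 mm diameter, 100 mm tall, 150 mm to the tips. Origin: centre of its underside. Bystander.
- spool: Loose small filament spool lying flat, 84 mm diameter, 36 mm tall. Origin: centre of its underside. Bystander.
- model: Loose blue printed model, a 40 mm block on a 70 x 55 x 4 mm plate, 34 mm tall. Origin: centre of its underside. Bystander.
- tray: The drip tray itself (see tray_in). Origin: centre of its underside on the table, z up.
Mind the look-alikes: they are no part of the job. Of the things shaped like the print, the grey one is meant.

How it is judged:
On the way, in this order (a step that is already met when the one before it is completed fails the run):
1. the basket hangs on the lifting hook, clear of the wash station (z of basket in the frame of stand above 0.065 m and contact force between hook and basket above 1 N), for 0.2 s.
2. the basket stands in the drip tray, free of the hook, with the print in it (horizontal distance between basket and tray_in below 0.028 m and z of basket in the frame of tray_in between -0.004 and 0.004 m and angle between basket's own z axis and vertical below 0.06 rad and horizontal distance between print and basket below 0.05 m and z of print in the frame of basket between -0.002 and 0.04 m and contact force between hook and basket below 0.05 N), for 0.2 s.
At the end, for the whole second after the job is handed in: Basket upright (0.06 rad), flat on the tray floor, centre within 28 mm of the tray's, print inside, free of the hook; hook hanging upright (0.06 rad) in its rest, within 25 mm of the rest's axis and 5 mm of its resting height; basket, print and hook at rest (all of step 2 and horizontal distance between hook and rest below 0.025 m and z of hook in the frame of rest between 0.011 and 0.021 m and angle between hook's own z axis and vertical below 0.06 rad and contact force between hook and rest above 0.3 N and linear speed of each of basket, hook, print below 0.02 m/s); the robot touches nothing.
It fails at once if the robot itself touches the sticky basket (contact force between any of the fingers, the arm and basket above 0.5 N).
It fails at once if the basket is tipped by more than 0.5 rad (angle between basket's own z axis and vertical above 0.5 rad).
It fails at once if the basket is put down hard, more than 15 N on the tray (contact force between basket and tray above 15 N).
It fails at once if a bystander (bottle, jar, spool or model) is moved by more than 20 mm or tipped over (distance of any of bottle, jar, spool, model from where it was at the start of the episode above 0.02 m or angle between any of bottle, jar, spool, model's own z axis and vertical above 0.4 rad).
It also fails if it takes over 69 s, if anything falls off the work surface, if the arm or the gripper's body presses on something with over 40 N, if the wrist force passes 120 N, or if a joint passes its speed limit or range.

## Working session

There is one attempt and no reset: what is moved stays moved. The work goes in short steps, Python scripts to look and compute and a shell command to move; the robot and the scene stay as the last step left them, time stands still between calls to the robot, and variables do not carry over. Pictures are saved under pics/ and viewed, about 8 in all and at most 12, crops included, and the job is handed in when it is done.

```bash
ls; mkdir -p pics; cat > h.py <<'E'
from workcell import *
import numpy as np, cv2
def shot(n,f):
    c=read_camera(n); np.savez('pics/'+f+'.npz',**c); cv2.imwrite('pics/'+f+'.png',c['image'][:,:,::-1]); return c
def ray(c,u,v,z):
    C=-c['R'].T@c['t']; d=c['R'].T@np.linalg.inv(c['K'])@np.array([u,v,1.]); return C+d*(z-C[2])/d[2]
def proj(c,X):
    p=c['K']@(c['R']@np.array(X)+c['t']); return p[:2]/p[2]
E
python3 - <<'E'
from h import *
a=shot('top','top0');b=shot('side','side0')
for c in(a,b): print(c['K'],c['R'],-c['R'].T@c['t'])
s=get_state();print({k:np.round(v,3).tolist() for k,v in s.items()})
E
```

```text
pics
[[496.76924009   0.         269.78681685]
 [  0.         496.76924009 210.75988556]
 [  0.           0.           1.        ]] [[ 0.02423271 -0.99968998 -0.00571977]
 [-0.98833626 -0.02309625 -0.15052577]
 [ 0.15034699  0.0093007  -0.98858954]] [ 0.38025899 -0.01241132  1.32717818]
[[457.27975901   0.         280.34342766]
 [  0.         457.27975901 194.92682491]
 [  0.           0.           1.        ]] [[ 0.99666525 -0.08037244 -0.0140941 ]
 [-0.06467292 -0.67273235 -0.737054  ]
 [ 0.04975727  0.73550761 -0.67568688]] [ 0.50835162 -0.71262991  0.78097158]
{'clock': 0.1, 'joint_pos': [-1.295, 0.314, 0.045, 1.304, 0.0, 1.431], 'qvel': [-0.001, -0.001, 0.004, 0.0, -0.002, 0.0], 'tau': [0.002, -48.173, 29.924, 0.013, -0.0, -0.0], 'tcp_pos': [0.232, -0.526, 0.23], 'orientation': [-0.001, 0.978, 0.206, -0.0], 'wrist_force': [-0.035, 0.074, 0.071], 'ft_torque': [0.034, -0.003, 0.048], 'finger_gap': 0.086}
```

View pics/top0.png

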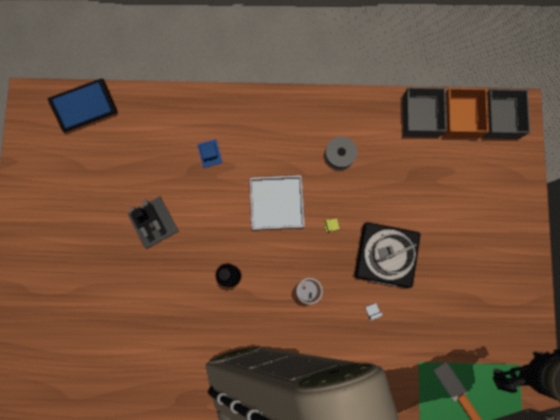

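View pics/side0.png

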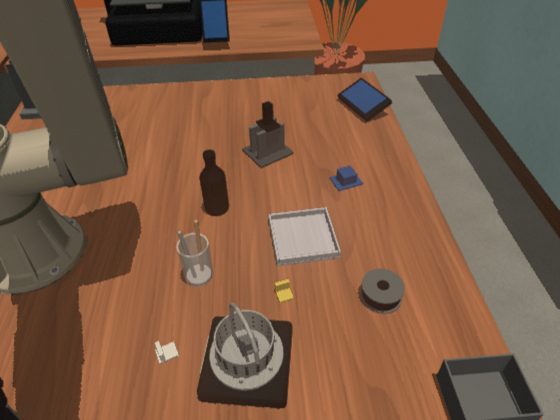

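Top view: rest and hook at (152,222), tray at (277,203), station and basket at (388,255), spool (341,152), model (209,153), bottle (228,275), jar (309,291). There are three bracket shapes: yellow (332,225) and white (374,311) on the table, and a grey one in the basket (386,253). The grey one is meant. I'll enlarge to confirm it and to measure.

```bash
python3 - <<'E'
import cv2,numpy as np
t=cv2.imread('pics/top0.png');s=cv2.imread('pics/side0.png')
def cr(i,u,v,w,h):return cv2.resize(i[v:v+h,u:u+w],(400,300),interpolation=cv2.INTER_CUBIC)
m=np.vstack([np.hstack([cr(t,340,210,100,75),cr(t,105,185,100,75)]),np.hstack([cr(s,180,290,133,100),cr(s,220,90,100,75)])])
cv2.imwrite('pics/crop1.png',np.clip(m*1.5,0,255).astype(np.uint8))
E
```

```text
(no output)
```

View pics/crop1.png

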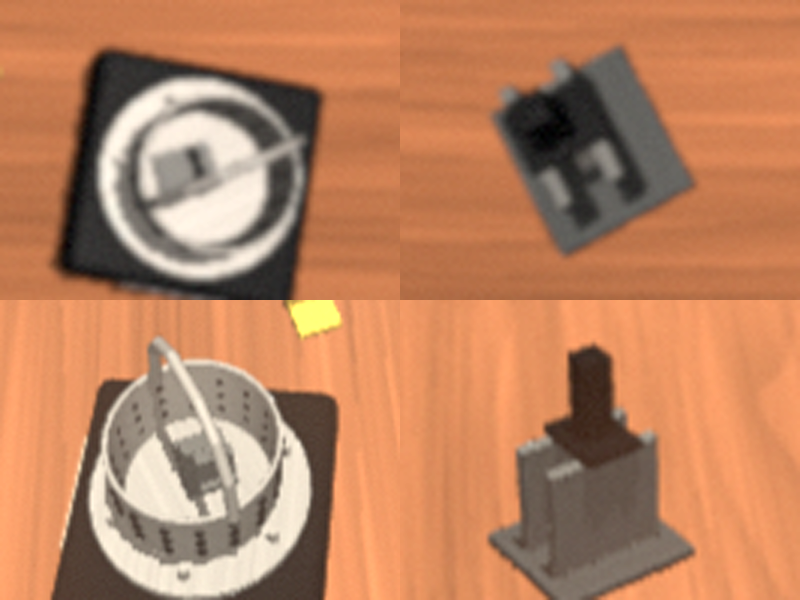

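The crop confirms a grey L bracket inside the basket. The yellow and white ones lie outside it. Next I'll measure poses from picked corners and check them by reprojection.

```bash
cat > m.py <<'E'
from h import *
def L(f): return dict(np.load('pics/'+f+'.npz'))
def Rz(a): return np.array([[np.cos(a),-np.sin(a),0],[np.sin(a),np.cos(a),0],[0,0,1]])
def poly(im,c,pose,pts,col,k,o,closed=False):
    x,y,z,a=pose
    P=[((proj(c,Rz(a)@np.array(p)+[x,y,z])-o+.5)*k) for p in pts]
    cv2.polylines(im,[np.round(np.array(P)*8).astype(np.int32)],closed,col,1,cv2.LINE_AA,3)
def box(x0,x1,y0,y1,z): return [(x0,y0,z),(x1,y0,z),(x1,y1,z),(x0,y1,z)]
BAIL=[(0,-48,55),(0,-16,112),(0,16,112),(0,48,55)]
def mm(p): return [tuple(np.array(q)/1000) for q in p]
def crop(c,u,v,w,h,k): return np.clip(cv2.resize(np.ascontiguousarray(c['image'][v:v+h,u:u+w,::-1]),None,fx=k,fy=k,interpolation=cv2.INTER_CUBIC)*1.5,0,255).astype(np.uint8)
E
python3 - <<'E'
from m import *
t=L('top0');s=L('side0')
r,tp,b=[ray(t,105+(x-400)/4,185+y/4,.008) for x,y in((693,185),(622,47),(565,253))]
print('rest corners',r,tp,b,'sides',np.linalg.norm(r-tp),np.linalg.norm(r-b),'ctr',(tp+b)/2,'yaw r->tp',np.arctan2(*(tp-r)[1::-1]))
# grip top in top view at z=.156 via dark mask ; stand base, tray
hsv=cv2.cvtColor(t['image'],cv2.COLOR_RGB2HSV)
def rect(mask,z,n):
    cs=cv2.findContours(mask,cv2.RETR_EXTERNAL,cv2.CHAIN_APPROX_NONE)[0]; c=max(cs,key=cv2.contourArea)
    B=[ray(t,u,v,z) for u,v in cv2.boxPoints(cv2.minAreaRect(c))]
    print(n,'ctr',np.mean(B,0).round(4),'sides',np.linalg.norm(B[0]-B[1]).round(4),np.linalg.norm(B[1]-B[2]).round(4),'yaw',np.arctan2(*(B[1]-B[0])[1::-1]).round(3))
def roi(m,u0,u1,v0,v1): z=np.zeros_like(m);z[v0:v1,u0:u1]=m[v0:v1,u0:u1];return z
S=hsv[...,1];V=hsv[...,2]
lowS=((S<90)).astype(np.uint8)*255
rect(roi(lowS,240,315,165,240),.022,'tray')
notwood=(((S<90)|(V<60))).astype(np.uint8)*255
rect(roi(notwood,345,430,215,295),.038,'stand')
rect(roi(notwood,120,185,190,255),.008,'rest')
rect(roi((V<22).astype(np.uint8)*255,120,185,190,255),.156,'grip')
l,rr=[ray(t,340+x/4,210+y/4,.1) for x,y in((150,203),(302,139))]
print('bail ends',l,rr,np.linalg.norm(l-rr),'ctr',(l+rr)/2,'yaw',np.arctan2(*(rr-l)[1::-1]))
# bowl interior/turntable bright circle
br=roi((V>95).astype(np.uint8)*255&lowS,345,430,215,295)
c=max(cv2.findContours(br,cv2.RETR_EXTERNAL,cv2.CHAIN_APPROX_NONE)[0],key=cv2.contourArea);e=cv2.fitEllipse(c);print('turntable',e,ray(t,*e[0],.045))
E
```

```text
rest corners [0.5197988  0.24320233 0.008     ] [0.6122543  0.29605745 0.008     ] [0.47238516 0.32600926 0.008     ] sides 0.10649733633780929 0.09542033948664304 ctr [0.54231973 0.31103336 0.008     ] yaw r->tp 0.5193368989585739
tray ctr [ 0.6026 -0.0172  0.022 ] sides 0.1442 0.1449 yaw -1.501
stand ctr [ 0.4675 -0.3065  0.038 ] sides 0.15 0.1539 yaw -0.187
rest ctr [0.5471 0.3167 0.008 ] sides 0.0989 0.1193 yaw -1.041
grip ctr [0.5394 0.3049 0.156 ] sides 0.0331 0.0311 yaw -0.991
bail ends [ 0.44881716 -0.26857826  0.1       ] [ 0.49043483 -0.36258496  0.1       ] 0.1028070547172712 ctr [ 0.469626   -0.31558161  0.1       ] yaw -1.1540216934563141
turntable ((387.8148193359375, 254.6597442626953), (46.387081146240234, 47.650943756103516), 133.89930725097656) [ 0.46814163 -0.30668638  0.045     ]
```

```bash
cat > ov.py <<'E'
from m import *
t=L('top0');s=L('side0')
rest=(.543,.312,0,.52); hook=(.541,.309,.016,.52); st=(.468,-.307,0,-.187); ba=(.468,-.309,.045,.417)
def rim(r,z):return mm([(r*np.cos(a),r*np.sin(a),z) for a in np.linspace(0,6.28,40)])
G=(0,255,0);B=(255,0,0);R=(0,0,255)
def drawr(c,im,k,o):
    poly(im,c,rest,mm(box(-55,55,-50,50,8)),G,k,o,1)
    for sg in(1,-1): poly(im,c,rest,mm(box(-42.5,42.5,13*sg,23*sg,90)),B,k,o,1)
    for z in(80,140): poly(im,c,hook,mm(box(-11,11,-11,11,z)),R,k,o,1)
    poly(im,c,hook,mm(box(-22,22,-28,28,80)),R,k,o,1)
def draws(c,im,k,o):
    poly(im,c,st,mm(box(-75,75,-75,75,38)),G,k,o,1)
    poly(im,c,ba,rim(50,55),B,k,o,1); poly(im,c,ba,mm(BAIL),R,k,o)
out=[]
for row in ((t,355,220,66,70,draws),(t,122,190,66,70,drawr)),((s,200,295,100,106,draws),(s,235,95,66,70,drawr)):
    rr=[]
    for c,u,v,w,h,f in row:
        k=400/w; im=cv2.resize(crop(c,u,v,w,h,4),(400,420 if 0 else 300*0+int(h*k)))
        f(c,im,k,np.array([u,v])); rr.append(cv2.resize(im,(400,424))[:300] if 0 else im[:300] if 0 else cv2.resize(im,(400,424)))
    out.append(np.hstack(rr))
m=np.vstack(out); import sys
cv2.imwrite('pics/%s.png'%sys.argv[1],cv2.resize(m,(566,600)) if len(sys.argv)<3 else m)
E
python3 ov.py ov1
```

```text
(no output)
```

View pics/ov1.png

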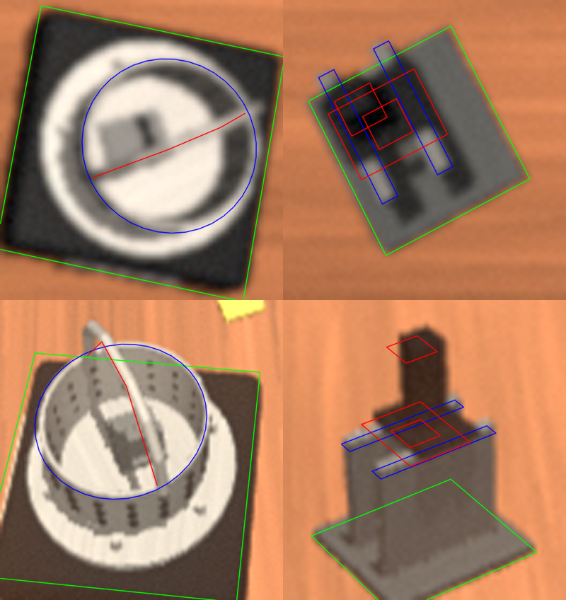

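Overlay: the rest and stand outlines fit, but the hook and bail sit slightly off. I'll triangulate those two from both views.

```bash
python3 - <<'E'
from m import *
t=L('top0');s=L('side0')
def tri(a,b):
    A=[];y=[]
    for c,p in((t,a),(s,b)):
        C=-c['R'].T@c['t'];d=c['R'].T@np.linalg.inv(c['K'])@np.array([*p,1.]);d/=np.linalg.norm(d);P=np.eye(3)-np.outer(d,d);A.append(P);y.append(P@C)
    X=np.linalg.lstsq(np.vstack(A),np.hstack(y),rcond=None)[0]; return X, proj(t,X)-a,proj(s,X)-b
print('grip side z.156',ray(s,267.5,103.25,.156)); print('grip tri',tri((141.25,214.5),(267.5,103.25)))
print('collar? rest side foot corners', [ray(s,220+(x-400)/4,90+(y-300)/4,.008) for x,y in((693,548),(490,540))])
im=np.hstack([cv2.resize(crop(s,222,296,50,75,8),(400,600)),cv2.resize(crop(t,355,222,66,99,6),(400,600))]);cv2.imwrite('pics/bail.png',im)
E
```

```text
grip side z.156 [0.54949735 0.321205   0.156     ]
grip tri (array([0.54478227, 0.30245108, 0.16660491]), array([-0.04867733, -1.70241379]), array([-1.54719948,  0.33638071]))
collar? rest side foot corners [array([0.61528604, 0.30169496, 0.008     ]), array([0.47449775, 0.3249892 , 0.008     ])]
```

View pics/bail.png

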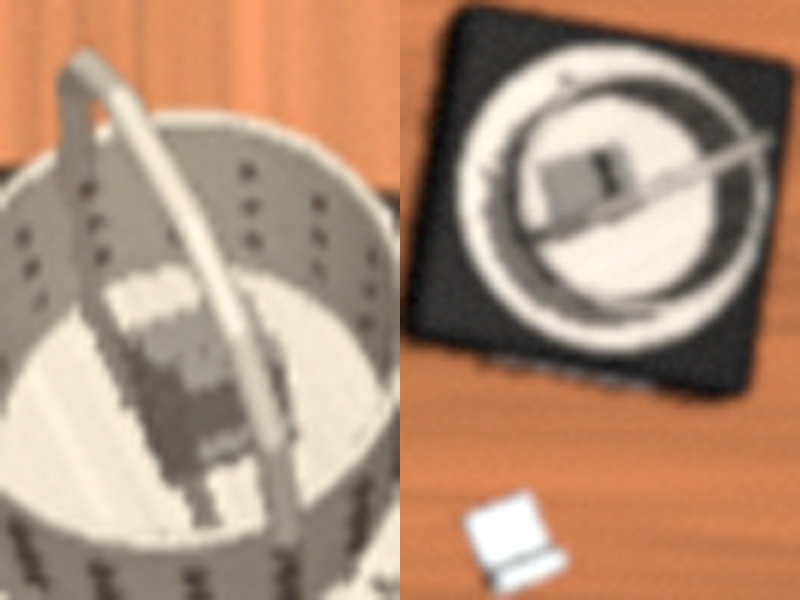

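```bash
python3 - <<'E'
from m import *
from scipy.optimize import least_squares as ls
t=L('top0');s=L('side0')
S=lambda x,y:(222+x/8-.5,296+y/8-.5)
T=lambda x,y:(355+(x-400)/6.06-.5,222+y/6.06-.5)
def circ(c,f,pts,z):
    P=np.array([ray(c,*f(*p),z)[:2] for p in pts]); r=ls(lambda q:np.hypot(*(P-q[:2]).T)-q[2],[*P.mean(0),.05]); return r.x,r.fun
print('rim side',circ(s,S,[(200,113),(330,145),(393,215),(60,155),(20,185),(125,125),(260,115)],.1))
print('rim top',circ(t,T,[(640,73),(720,105),(768,190),(750,250),(700,295)],.1))
a,b=ray(s,*S(75,160),.1),ray(s,*S(288,545),.1);print('side ends',a,b,np.linalg.norm(a-b),(a+b)/2,np.arctan2(*(a-b)[1::-1]))
a,b=ray(t,*T(535,235),.1),ray(t,*T(765,140),.1);print('top ends',a,b,np.linalg.norm(a-b),(a+b)/2,np.arctan2(*(a-b)[1::-1]))
for p in((88,58),(125,100),(162,184),(205,215)): print(p,ray(s,*S(*p),.157))
for p in((535,235),(640,193),(700,168),(765,140)): print(p,ray(t,*T(*p),.157))
# grip side edges: dark mask rows
g=cv2.cvtColor(s['image'],cv2.COLOR_RGB2GRAY)
for v in range(98,128,3): 
    c=np.where(g[v,250:290]<45)[0]+250; print(v,c.min() if len(c) else '',c.max() if len(c) else '',end=' | ')
g=cv2.cvtColor(t['image'],cv2.COLOR_RGB2GRAY); print(); print(g[200:232,128:160:1])
E
```

```text
rim side (array([ 0.47297764, -0.30578666,  0.04751759]), array([-0.00048277,  0.00038784, -0.00035277, -0.00014343,  0.00040077,
       -0.00042161,  0.00061196]))
rim top (array([ 0.46956761, -0.31344385,  0.04692003]), array([ 0.00061269, -0.00128809,  0.00115912, -0.00020032, -0.0002834 ]))
side ends [ 0.44945642 -0.26820163  0.1       ] [ 0.49117074 -0.35927601  0.1       ] 0.10017298581647303 [ 0.47031358 -0.31373882  0.1       ] 2.000303526657528
top ends [ 0.44992914 -0.26681367  0.1       ] [ 0.49075512 -0.36069725  0.1       ] 0.10237620372396328 [ 0.47034213 -0.31375546  0.1       ] 1.9809867184243262
(88, 58) [ 0.45701448 -0.28196553  0.157     ]
(125, 100) [ 0.46433209 -0.2925097   0.157     ]
(162, 184) [ 0.47133076 -0.3123293   0.157     ]
(205, 215) [ 0.47951778 -0.31995708  0.157     ]
(535, 235) [ 0.44669309 -0.25499718  0.157     ]
(640, 193) [ 0.46389344 -0.2957637   0.157     ]
(700, 168) [ 0.47413967 -0.31913465  0.157     ]
(765, 140) [ 0.48562279 -0.34452005  0.157     ]
98   | 101   | 104 262 271 | 107 263 271 | 110 263 272 | 113 263 272 | 116 263 272 | 119 263 272 | 122 257 275 | 125 259 279 | 
[[93 94 92 ... 64 67 66]
 [92 93 93 ... 64 64 67]
 [94 95 96 ... 63 65 65]
 ...
 [92 92 91 ... 78 75 61]
 [91 90 94 ... 68 61 45]
 [92 91 91 ... 63 58 41]]
```

Both views agree on the basket: centre about (0.470, -0.3135), yaw 0.42, bail top at z 0.157. The hook is at about (0.546, 0.315), yaw 0.52 or 0.52+π, and I'll settle which once it's lifted. I'll turn the wrist first.

```bash
cat > go.py <<'E'
import sys,numpy as np
from workcell import get_state
def st():
    s=get_state();w,x,y,z=s['orientation'];psi=np.arctan2(2*(x*y+w*z),1-2*(y*y+z*z));return s,psi
def go(x,y,z,psi=None):
    s,p=st();d=(np.array([x,y,z])-s['tcp_pos'])/.04;c,n=np.cos(p),np.sin(p)
    print('t',round(s['clock'],2),'tcp',np.round(s['tcp_pos'],4),'psi',round(p,4),'gap',round(s['finger_gap'],4),'F',np.round(s['wrist_force'],1),'q6',round(s['joint_pos'][5],2),'| shift',np.round([c*d[0]+n*d[1],n*d[0]-c*d[1],-d[2]],3),'turn',None if psi is None else round(-(psi-p),3))
if len(sys.argv)>1: go(*map(float,sys.argv[1:]))
E
for i in 1 2 3; do python3 -m crank '{"travel":[[0,0,-0.1],[0,0,-0.2],[0,0,-0.3],[0,0,-0.4],[0,0,-0.5]],"turn":[-0.112,-0.224,-0.336,-0.448,-0.56]}' 85 | tail -3; done
python3 go.py .546 .315 .28 2.09
```

```text
orientation: [-0.001, 0.882, 0.471, 0.0]
wrist_force: [-0.6, -0.0, -0.1]
finger_gap: 0.0849
orientation: [-0.0, 0.717, 0.697, 0.0]
wrist_force: [-0.0, -0.5, -0.2]
finger_gap: 0.085
orientation: [-0.0, 0.497, 0.868, 0.0]
wrist_force: [-0.2, 0.1, -0.2]
finger_gap: 0.0849
t 1.35 tcp [ 0.2322 -0.5258  0.291 ] psi 2.1013 gap 0.0849 F [-0.2  0.1 -0.2] q6 -0.25 | shift [14.161 17.402  0.274] turn 0.011
```

```bash
for i in 1 2 3 4 5; do python3 -m crank '{"travel":[[0.57,0.7,0],[1.13,1.39,0],[1.7,2.09,0],[2.27,2.78,0],[2.83,3.48,0]],"turn":[0,0,0,0,0]}' >/dev/null; done
python3 go.py .546 .315 .20 2.09
python3 - <<'E'
from m import *
t=L('top0');g=cv2.cvtColor(t['image'],cv2.COLOR_RGB2GRAY)
np.set_printoptions(linewidth=250)
print(g[200:235,126:168])
E
```

```text
t 3.43 tcp [0.5508 0.3144 0.2907] psi 2.0961 gap 0.0852 F [ 1.4 -0.6  0.7] q6 1.44 | shift [ 0.074 -0.097  2.266] turn 0.006
[[ 90  91  93 ... 101 102 101]
 [ 96  92  92 ... 100 100 101]
 [ 95  95  94 ...  97  99  99]
 ...
 [ 91  91  91 ...  35  50  63]
 [ 91  90  91 ...  42  55  63]
 [ 86  91  89 ...  54  62  66]]
```

```bash
python3 -m crank '{"travel":[[0.07,-0.1,0.8],[0.07,-0.1,1.6],[0.07,-0.1,2.27],[0.07,-0.1,2.27],[0.07,-0.1,2.27]],"turn":[0,0,0,0,0]}' >/dev/null
python3 go.py .547 .316 .11 2.09
python3 - <<'E'
from m import *
s=shot('side','side1'); cv2.imwrite('pics/c2.png',cv2.resize(crop(s,215,55,110,110,5),(550,550)))
E
```

```text
t 3.85 tcp [0.5445 0.3125 0.1987] psi 2.0959 gap 0.0853 F [-0.7 -1.   0.5] q6 1.44 | shift [0.046 0.098 2.217] turn 0.006
```

View pics/c2.png

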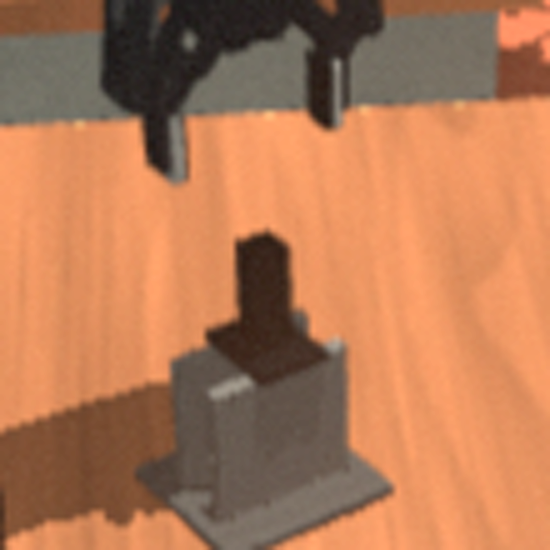

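The view shows the jaws straddling the grip with about 60 mm each way. The grip top is at (262,235) and the fingertip midpoint at (252,152). Now I'll descend and grip.

```bash
python3 -m crank '{"travel":[[0.05,0.1,0.75],[0.05,0.1,1.5],[0.05,0.1,2.2],[0.05,0.1,2.2],[0.05,0.1,2.2]],"turn":[0,0,0,0,0]}' >/dev/null
python3 go.py .547 .316 .11 2.09
for i in 1 2; do python3 -m crank '{"travel":[[0,0,0],[0,0,0],[0,0,0],[0,0,0],[0,0,0]],"turn":[0,0,0,0,0]}' 0 60|tail -2; done
python3 go.py .547 .316 .29 2.09
```

```text
t 4.32 tcp [0.5486 0.3165 0.1136] psi 2.0954 gap 0.0852 F [0.4 0.4 0.5] q6 1.44 | shift [ 0.009 -0.042  0.09 ] turn 0.005
wrist_force: [-0.2, 0.5, 0.2]
finger_gap: 0.0249
wrist_force: [-0.2, 0.3, 6.2]
finger_gap: 0.0216
t 5.15 tcp [0.5489 0.3169 0.1135] psi 2.0958 gap 0.0216 F [-0.2  0.3  6.2] q6 1.44 | shift [ 4.000e-03 -5.400e-02 -4.412e+00] turn 0.006
```

```bash
python3 -m crank '{"travel":[[0,0,-0.5],[0,0,-1.2],[0,0,-2],[0,0,-2.8],[0,0,-3.6]],"turn":[0,0,0,0,0]}' >/dev/null
python3 -m crank '{"travel":[[0,0,-0.6],[0,0,-1],[0,0,-1],[0,0,-1],[0,0,-1]],"turn":[0,0,0,0,0]}' |tail -2
python3 go.py .49 -.25 .29 1.99
python3 - <<'E'
from m import *
s=shot('side','side2'); cv2.imwrite('pics/c3.png',cv2.resize(crop(s,215,25,110,140,5),(440,560)))
E
```

```text
wrist_force: [0.9, 0.5, -1.3]
finger_gap: 0.0211
t 5.98 tcp [0.5479 0.3165 0.2945] psi 2.0958 gap 0.0211 F [ 0.9  0.5 -1.3] q6 1.44 | shift [-11.53   -8.351   0.113] turn 0.106
```

View pics/c3.png

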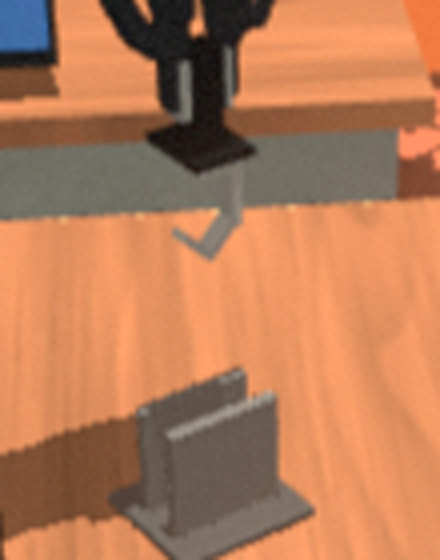

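The hook's shank is at (238,190) on the far side and its lip at (175,235) on the near side, so hook +x has yaw about 0.52 and the mouth faces the base. Carrying it to the far side of the bail.

```bash
python3 -m crank '{"travel":[[-0.5,-0.3,0],[-1.2,-0.8,0],[-2,-1.3,0],[-2.8,-1.8,0],[-3.6,-2.3,0]],"turn":[0.03,0.06,0.09,0.105,0.105]}' >/dev/null
python3 go.py .5157 -.2931 .29 1.99
```

```text
t 6.45 tcp [0.5397 0.1446 0.2943] psi 1.9911 gap 0.0214 F [ 0.8 -1.2 -0.5] q6 1.27 | shift [-9.746 -5.012  0.108] turn 0.001
```

```bash
for i in 1 2; do python3 -m crank '{"travel":[[-0.8,-0.41,0],[-1.6,-0.83,0],[-2.4,-1.24,0],[-3.2,-1.65,0],[-4,-2.06,0]],"turn":[0,0,0,0,0]}' >/dev/null;done
python3 -m crank '{"travel":[[-0.8,-0.4,0],[-1.4,-0.7,0],[-1.6,-0.8,0],[-1.6,-0.8,0],[-1.6,-0.8,0]],"turn":[0,0,0,0,0]}' >/dev/null
python3 go.py .5157 -.2931 .2135 1.99
```

```text
t 7.7 tcp [ 0.5173 -0.2843  0.295 ] psi 1.9899 gap 0.0212 F [ 0.6 -0.1 -0.4] q6 0.51 | shift [-0.185 -0.125  2.037] turn -0.0
```

```bash
python3 -m crank '{"travel":[[-0.18,-0.12,0.5],[-0.18,-0.12,1.2],[-0.18,-0.12,1.8],[-0.18,-0.12,2.04],[-0.18,-0.12,2.04]],"turn":[0,0,0,0,0]}' >/dev/null
python3 -m crank '{"travel":[[0,0,0],[0,0,0]],"turn":[0,0]}' >/dev/null
python3 go.py .470 -.3135 .2135 1.99
python3 - <<'E'
from m import *
s=shot('side','side3'); t=shot('top','top3')
cv2.imwrite('pics/c4.png',np.hstack([cv2.resize(crop(s,195,230,110,150,4),(400,545)),cv2.resize(crop(t,345,215,80,109,5),(400,545))]))
E
```

```text
t 8.28 tcp [ 0.5173 -0.2931  0.2167] psi 1.9919 gap 0.0215 F [ 0.5 -0.1 -0.9] q6 0.5 | shift [ 0.017 -1.288  0.079] turn 0.002
```

View pics/c4.png

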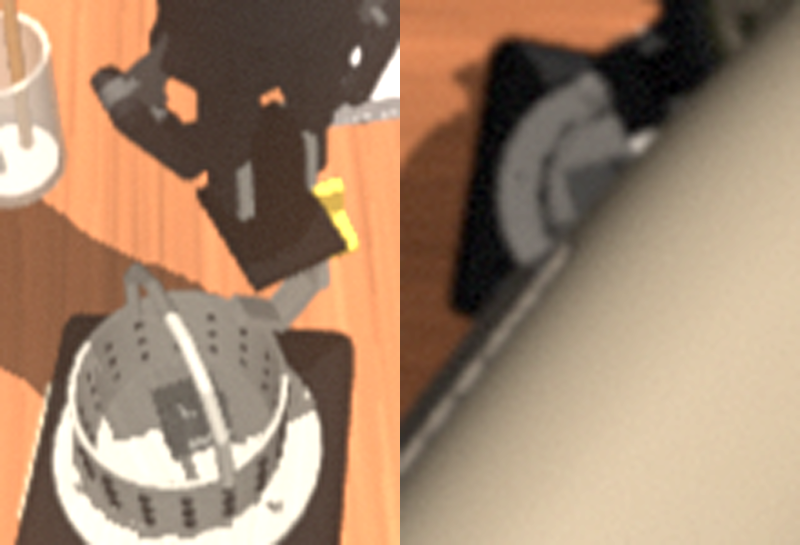

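The view shows the hook behind the bail with the lip at (260,310), at a height between the rim and the bail. Advancing the mouth over the bar.

```bash
python3 -m crank '{"travel":[[0,-0.3,0],[0,-0.6,0],[0,-0.9,0],[0,-1.2,0],[0,-1.27,0]],"turn":[0,0,0,0,0]}' >/dev/null
python3 -m crank '{"travel":[[0,0,0],[0,0,0]],"turn":[0,0]}' >/dev/null
python3 go.py .470 -.3135 .2415 1.99
python3 - <<'E'
from m import *
s=shot('side','side4')
im=crop(s,195,230,110,150,4)
for sx,f in((.4703,-.3137),):
  ps=(sx,f,.045,.42); poly(im,s,ps,mm(BAIL),(0,0,255),4,np.array([195,230]))
tc=get_state()['tcp_pos']; hk=(tc[0],tc[1],tc[2]-.0975,.42)
poly(im,s,hk,[(-.019,0,.025),(0,0,.01),(.02,0,.03),(.02,0,.06)],(0,255,0),4,np.array([195,230]))
cv2.imwrite('pics/c5.png',im)
E
```

```text
t 8.97 tcp [ 0.4697 -0.3145  0.2151] psi 1.9896 gap 0.0212 F [ 0.1  1.  -1.5] q6 0.42 | shift [ 0.021  0.017 -0.659] turn -0.0
```

View pics/c5.png

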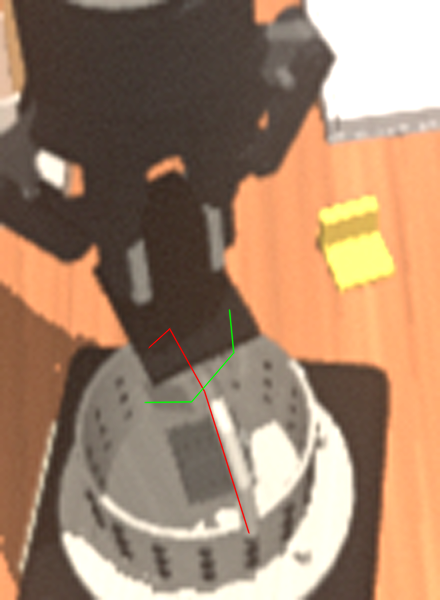

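```bash
python3 -m crank '{"travel":[[0,0,-0.12],[0,0,-0.24],[0,0,-0.36],[0,0,-0.48],[0,0,-0.55]],"turn":[0,0,0,0,0]}' |tail -2; for i in 1 2 3 4; do python3 -m crank '{"travel":[[0,0,-0.05],[0,0,-0.1],[0,0,-0.1]],"turn":[0,0,0]}' >/dev/null;python3 go.py .47 -.3135 .30; done
```

```text
wrist_force: [0.3, -0.0, -1.6]
finger_gap: 0.0214
t 9.68 tcp [ 0.4703 -0.3141  0.2412] psi 1.9909 gap 0.021 F [ 1.2  0.6 -1.4] q6 0.42 | shift [ 0.017  0.    -1.469] turn None
t 9.93 tcp [ 0.4698 -0.3141  0.2449] psi 1.9908 gap 0.0215 F [-0.2 -0.  -3.4] q6 0.42 | shift [ 0.011  0.009 -1.379] turn None
t 10.18 tcp [ 0.4701 -0.3142  0.2492] psi 1.9907 gap 0.0215 F [ 0.3 -0.  -3.6] q6 0.42 | shift [ 0.017  0.005 -1.27 ] turn None
t 10.43 tcp [ 0.4702 -0.3142  0.2534] psi 1.9908 gap 0.0215 F [ 0.3  0.6 -3.5] q6 0.42 | shift [ 0.018  0.003 -1.165] turn None
```

The basket hangs on the hook: wrist Fz went from -1.4 to -3.5 N, about 250 g less offset. Lifting slowly, and checking the tray centre in the side view.

```bash
for i in 1 2 3; do python3 -m crank '{"travel":[[0,0,-0.08],[0,0,-0.2],[0,0,-0.34],[0,0,-0.45],[0,0,-0.5]],"turn":[0,0,0,0,0]}' >/dev/null; done
python3 go.py .6026 -.0172 .313 
python3 - <<'E'
from m import *
s=L('side0');h=cv2.cvtColor(s['image'],cv2.COLOR_RGB2HSV);m=np.zeros((420,560),np.uint8);m[200:275,255:350]=(h[200:275,255:350,1]<70)*255
c=max(cv2.findContours(m,0,2)[0],key=cv2.contourArea)
q=cv2.approxPolyDP(cv2.convexHull(c),6,True)[:,0];print(q);print([ray(s,*p,.022)[:2].round(4) for p in q])
t=L('top0')
for n,p,z in(('jar',(309,291),.0),('bottle',(228,275),.17),('spool',(341,152),.036),('yellow',(332,225),.01)):print(n,ray(t,*p,z))
E
```

```text
t 11.68 tcp [ 0.4703 -0.3143  0.3139] psi 1.9908 gap 0.0217 F [-0.4 -0.1 -3.9] q6 0.42 | shift [5.433 6.049 0.023] turn None
[[326 207]
 [339 257]
 [277 265]
 [269 214]]
[array([0.6691, 0.0607]), array([ 0.6731, -0.0939]), array([ 0.5397, -0.1034]), array([0.5324, 0.05  ])]
jar [ 0.37059335 -0.10846624  0.        ]
bottle [0.4038041  0.09141708 0.17      ]
spool [ 0.74002931 -0.18686516  0.036     ]
yellow [ 0.54603052 -0.16692481  0.01      ]
```

```bash
python3 -m crank '{"travel":[[0.07,0.07,0],[0.2,0.22,0],[0.4,0.45,0],[0.67,0.74,0],[0.94,1.04,0]],"turn":[0,0,0,0,0]}' >/dev/null
for i in 1 2 3; do python3 -m crank '{"travel":[[0.27,0.3,0],[0.53,0.6,0],[0.8,0.89,0],[1.07,1.19,0],[1.34,1.49,0]],"turn":[0,0,0,0,0]}' >/dev/null; done
python3 -m crank '{"travel":[[0.2,0.22,0],[0.34,0.38,0],[0.44,0.49,0],[0.48,0.54,0],[0.48,0.54,0]],"turn":[0,0,0,0,0]}' >/dev/null
python3 -m crank '{"travel":[[0,0,0],[0,0,0],[0,0,0],[0,0,0],[0,0,0]],"turn":[0,0,0,0,0]}' >/dev/null
python3 go.py .603 -.018 .2125
python3 - <<'E'
from m import *
s=shot('side','side5')
cv2.imwrite('pics/c6.png',crop(s,215,100,150,190,3))
E
```

```text
t 14.18 tcp [ 0.6022 -0.0172  0.313 ] psi 1.9901 gap 0.0214 F [-0.2 -0.1 -3.3] q6 0.99 | shift [-0.027  0.01   2.512] turn None
```

View pics/c6.png

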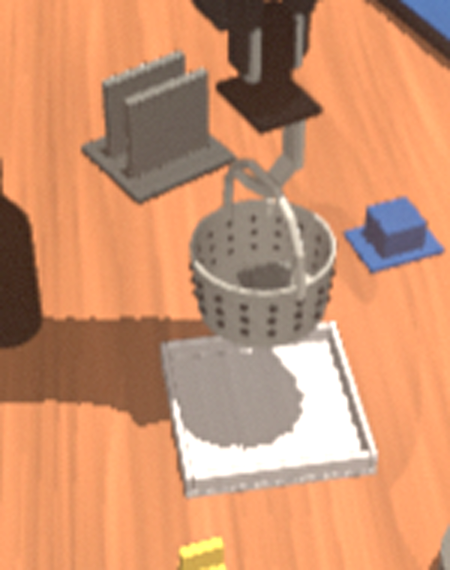

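The basket hangs level with the print inside, above the tray; bail top at (250,170), bowl at (262,260). Lowering quickly to about 12 mm above the floor, then slowly.

```bash
python3 -m crank '{"travel":[[-0.03,0,0.12],[-0.03,0,0.36],[-0.03,0,0.66],[-0.03,0,0.96],[-0.03,0,1.26]],"turn":[0,0,0,0,0]}' >/dev/null
python3 -m crank '{"travel":[[0,0,0.3],[0,0,0.6],[0,0,0.85],[0,0,1.05],[0,0,1.15]],"turn":[0,0,0,0,0]}' >/dev/null
for i in 1 2 3 4 5; do python3 -m crank '{"travel":[[0,0,0.03],[0,0,0.06],[0,0,0.09],[0,0,0.09]],"turn":[0,0,0,0]}' >/dev/null; python3 go.py .603 -.018 .2; done
```

```text
t 15.4 tcp [ 0.6031 -0.0179  0.2133] psi 1.9908 gap 0.0213 F [ 0.7  0.2 -3.9] q6 0.99 | shift [-0.001 -0.003  0.332] turn None
t 15.73 tcp [ 0.6027 -0.0178  0.2091] psi 1.9908 gap 0.0217 F [-0.2  1.  -3.4] q6 0.99 | shift [-0.008  0.006  0.227] turn None
t 16.07 tcp [ 0.6026 -0.0178  0.2053] psi 1.9908 gap 0.0212 F [-0.3  0.6 -3.1] q6 0.99 | shift [-0.008  0.007  0.132] turn None
t 16.4 tcp [ 0.6028 -0.018   0.2019] psi 1.9907 gap 0.0213 F [ 0.4 -0.7 -3.4] q6 0.99 | shift [-0.003  0.004  0.048] turn None
t 16.73 tcp [ 0.6028 -0.0178  0.1985] psi 1.9908 gap 0.0216 F [ 0.1 -0.2 -1.9] q6 0.99 | shift [-0.005  0.002 -0.038] turn None
```

Fz has dropped to -1.9, so the basket is standing. Lowering the hook away from the bar, then backing out along +x of the hook.

```bash
python3 -m crank '{"travel":[[0,0,0.08],[0,0,0.2],[0,0,0.35],[0,0,0.5],[0,0,0.64]],"turn":[0,0,0,0,0]}' >/dev/null
python3 -m crank '{"travel":[[0,0,0],[0,0,0],[0,0,0]],"turn":[0,0,0]}' >/dev/null
python3 go.py .603 -.018 .173
python3 -m crank '{"travel":[[0,0.15,0],[0,0.4,0],[0,0.7,0],[0,1,0],[0,1.3,0]],"turn":[0,0,0,0,0]}' >/dev/null
python3 -m crank '{"travel":[[0,0.15,0],[0,0.2,0],[0,0.2,0],[0,0.2,0]],"turn":[0,0,0,0]}' >/dev/null
python3 go.py .663 .008 .29
python3 - <<'E'
from m import *
s=shot('side','side6')
cv2.imwrite('pics/c7.png',crop(s,215,100,150,190,3))
E
```

```text
t 17.4 tcp [ 0.6028 -0.0179  0.1729] psi 1.9908 gap 0.0215 F [ 0.4  0.2 -0.3] q6 0.99 | shift [-0.005  0.003 -0.003] turn None
t 18.15 tcp [0.6573 0.0065 0.1728] psi 1.9908 gap 0.0215 F [-0.3 -1.6 -1.6] q6 1.04 | shift [-0.025  0.146 -2.93 ] turn None
```

View pics/c7.png

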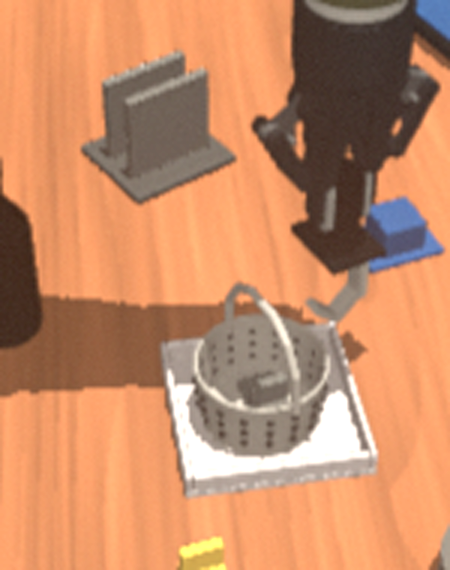

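The basket stands in the tray around (262,385), print inside, and the hook is clear at (330,300). Lifting the hook and returning it to the rest.

```bash
python3 -m crank '{"travel":[[0,0.05,-0.3],[0,0.1,-1],[0,0.1,-1.8],[0,0.1,-2.5],[0,0.1,-3]],"turn":[0,0,0,0,0]}' >/dev/null
python3 -m crank '{"travel":[[0,0,0],[0,0,0]],"turn":[-0.05,-0.105]}' >/dev/null
python3 go.py .5489 .3169 .295 2.096
```

```text
t 18.78 tcp [0.6617 0.0078 0.2956] psi 2.0977 gap 0.0215 F [-0.6 -0.4 -2.2] q6 0.93 | shift [8.096 1.449 0.015] turn 0.002
```

```bash
python3 -m crank '{"travel":[[0.3,0.05,0],[0.8,0.14,0],[1.5,0.26,0],[2.2,0.39,0],[2.9,0.51,0]],"turn":[0,0,0,0,0]}' >/dev/null
python3 -m crank '{"travel":[[0.7,0.12,0],[1.4,0.25,0],[2.1,0.37,0],[2.8,0.5,0],[3.5,0.62,0]],"turn":[0,0,0,0,0]}' >/dev/null
python3 -m crank '{"travel":[[0.6,0.11,0],[1.1,0.2,0],[1.5,0.27,0],[1.65,0.3,0],[1.65,0.3,0]],"turn":[0,0,0,0,0]}' >/dev/null
python3 -m crank '{"travel":[[0,0,0],[0,0,0],[0,0,0]],"turn":[0,0,0]}' >/dev/null
python3 go.py .5489 .3169 .118 2.096
```

```text
t 20.28 tcp [0.5497 0.3144 0.2928] psi 2.094 gap 0.0212 F [-0.  -0.5  0.1] q6 1.44 | shift [0.063 0.013 4.37 ] turn -0.002
```

```bash
python3 -m crank '{"travel":[[0.06,0.01,0.3],[0.06,0.01,0.8],[0.06,0.01,1.3],[0.06,0.01,1.6],[0.06,0.01,1.6]],"turn":[0,0,0,0,0]}' >/dev/null
python3 go.py .5489 .3169 .13 2.096
python3 -m crank '{"travel":[[0,0,0.3],[0,0,0.7],[0,0,1.2],[0,0,1.7],[0,0,2.1]],"turn":[0,0,0,0,0]}' >/dev/null
python3 -m crank '{"travel":[[0,0,0.2],[0,0,0.3],[0,0,0.3]],"turn":[0,0,0]}' >/dev/null
python3 go.py .5489 .3169 .1135 2.096
for i in 1 2 ; do python3 -m crank '{"travel":[[0,0,0.06],[0,0,0.12],[0,0,0.15],[0,0,0.15]],"turn":[0,0,0,0]}' >/dev/null; python3 go.py .5489 .3169 .1135 2.096; done
```

```text
t 20.7 tcp [0.5474 0.3161 0.2255] psi 2.094 gap 0.0213 F [-0.6 -0.7 -2.2] q6 1.44 | shift [-2.000e-03  4.300e-02  2.388e+00] turn -0.002
t 21.37 tcp [0.5486 0.3174 0.1328] psi 2.0951 gap 0.021 F [-0.6 -0.5 -1.7] q6 1.44 | shift [-0.014 -0.001  0.482] turn -0.001
t 21.7 tcp [0.5487 0.3179 0.1272] psi 2.0958 gap 0.0212 F [-0.2 -0.2 -0.5] q6 1.44 | shift [-0.025 -0.008  0.344] turn -0.0
t 22.03 tcp [0.5482 0.3177 0.1204] psi 2.0958 gap 0.0212 F [ 0.   0.2 -1. ] q6 1.44 | shift [-0.027  0.005  0.172] turn -0.0
```

```bash
for i in 1 2 3 ; do python3 -m crank '{"travel":[[0,0,0.04],[0,0,0.07],[0,0,0.07]],"turn":[0,0,0]}' >/dev/null; python3 go.py .5489 .3169 .1135 2.096; done
```

```text
t 22.28 tcp [0.5483 0.3178 0.1177] psi 2.0958 gap 0.0214 F [ 0.4  0.3 -1.4] q6 1.44 | shift [-0.026  0.002  0.106] turn -0.0
t 22.53 tcp [0.5483 0.3177 0.1149] psi 2.0958 gap 0.0212 F [ 1.  -0.1 -2.1] q6 1.44 | shift [-0.026  0.003  0.035] turn -0.0
t 22.78 tcp [0.5486 0.3179 0.1135] psi 2.0958 gap 0.0213 F [-0.7 -0.6  5. ] q6 1.44 | shift [-0.025 -0.007  0.   ] turn -0.0
```

Collar contact came at the original height. Releasing and retreating upward.

```bash
for i in 1 2; do python3 -m crank '{"travel":[[0,0,0],[0,0,0],[0,0,0],[0,0,0],[0,0,0]],"turn":[0,0,0,0,0]}' 85 >/dev/null; done
python3 go.py .5489 .3169 .29
python3 -m crank '{"travel":[[0,0,-0.3],[0,0,-0.9],[0,0,-1.6],[0,0,-2.4],[0,0,-3.2]],"turn":[0,0,0,0,0]}' >/dev/null
python3 -m crank '{"travel":[[0,0,-0.8],[0,0,-1.3],[0,0,-1.3],[0,0,-1.3]],"turn":[0,0,0,0]}' >/dev/null
python3 go.py .5489 .3169 .29
python3 - <<'E'
from m import *
s=shot('side','side7'); a=crop(s,215,80,150,200,3)
t=shot('top','top7'); b=crop(t,225,160,110,100,4)
h=np.zeros((600,800,3),np.uint8);h[:600,:450]=a;b=cv2.resize(b,(350,318));h[:318,450:]=b;cv2.imwrite('pics/c8.png',h)
E
```

```text
t 23.62 tcp [0.5485 0.3178 0.1125] psi 2.0958 gap 0.0851 F [-0.4 -0.5  0.7] q6 1.44 | shift [-2.500e-02 -2.000e-03 -4.439e+00] turn None
t 24.37 tcp [0.5492 0.3182 0.294 ] psi 2.0958 gap 0.0848 F [ 0.7 -0.4 -0.1] q6 1.44 | shift [-0.023 -0.023  0.1  ] turn None
```

View pics/c8.png

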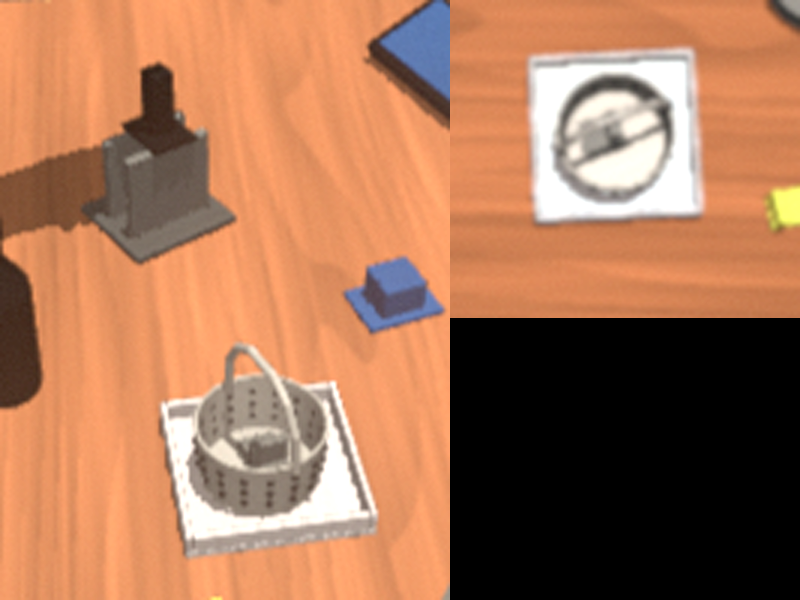

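The hook hangs upright in the rest at (160,110). In the top crop the basket is centred in the tray, rim centre (612,138) against tray centre (614,135), with the grey print inside. Handing in.

```bash
python3 -c "
from workcell import *
print(hand_in())"
```

```text
the job is handed in; nothing more can be done
None
```

I lifted the basket off the wash station by its bail with the hook, set it down in the drip tray with the grey print still in it, then hung the hook back in its rest. I handed in at about 24.4 s of the 69 s allowed; no verdict was reported.

- **Basket:** in the last pictures it stands level and centred in the tray to within a few millimetres. The bracket inside is the grey one; the yellow and white look-alikes lie on the table.
- **Put-down:** I lowered it in steps of about 4 mm. The wrist force never changed by more than about 2 N between steps.
- **Hook:** it hangs upright across the cheeks of the rest. The collar made contact at the same gripper height as when I picked it up (TCP 0.1135 m).
- **Robot:** it is clear of everything, with the fingers open about 180 mm above the grip.
- **Bystanders:** the bottle and the model look untouched in the last side view. The jar and spool were not fully in the last crops; my paths passed well clear of them, but I did not check them again.
- **Disagreement:** the basket touched down about 2–3 mm lower than I had calculated. The cause is not certain (calibration error or slight slip in the grip), and nothing else showed a problem.

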